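# Hold a charger module over the contactless tester

### The arm

A 7-joint arm with a two-finger parallel gripper is mounted at the origin on the work surface. World frame = base frame: x ahead of the robot, y to its left, z up, the work surface at z = 0. Lengths are in m, angles in rad, forces in N, time in s.
With the tool pointing down it reaches from about 0.4 to 0.85 m from the base axis. Payload 4.4 kg.
Tool frame: the origin (TCP) lies at the very end of the fingers, on their centre line; the grasp point (between the pads) lies robot.tcp_to_grasp behind it (robot.tcp_to_grasp is the distance from the TCP to the grasp point, in m); z points along the fingers, y is the line along which they close (so a half turn about z gives the same grasp; the last joint's range is limited). The gripper opens to 94 mm and grips with 3 to 60 N. Pads are 16 mm wide; open, the fingers measure 119 mm over their backs; the gripper's body (75 mm by 177 mm) begins 78 mm behind the grasp point.
Start: joints at [-1.382, 0.628, 0.038, 1.517, -0.027, 0.996, -0.02], TCP at [0.164, 0.629, 0.205] pointing down, gripper open.
Joint ranges: [-3.06, 3.06], [-0.37, 2.12], [-1.25, 1.32], [0.18, 2.47], [-1.1, 4.24], [0.23, 1.98], [-2.94, 2.94]. Speed limits (rad/s): [2.57, 2.57, 3.14, 3.14, 3.14, 3.14, 3.14].

### API

Orientations are given as a unit quaternion [w, x, y, z].
In Python, from cell import robot gives the robot as it stands.
- The arm moves only by the shell command python3 -m inch 'ROWS'. ROWS is a JSON object whose one key "rows" holds a list of rows, each an object of numbers: "wx", "wy", "wz": the turn, a rotation vector about the world's x, y, z in degrees; "tx", "ty", "tz": the shift along the world's x, y, z in mm; "grip": the finger opening in mm, from 0 to 94. In form: {"rows": [{"wx": .., "wy": .., "wz": .., "tx": .., "ty": .., "tz": .., "grip": ..}, ...]}. A call has 1 to 5 rows; each row is the pose to reach, as a shift and turn from the pose commanded when the call began; what a row does not reach only later rows make up. A row lasts 1/10 s, in which the tool goes at most 50 mm and 8.59 degrees, less where a joint would pass 70% of its speed; a pose out of reach is approached as far as the arm can. A call with a gripper value outside its range is refused whole. The fingers move at their own pace and stop on an object; the grip force is fixed at half the most. Time passes only in rows, so rows that repeat a pose let the fingers close. It gives the time, the measured TCP pose, the force, the opening and the grip force at its end, in the units of the state.
- robot.observe(): the state, without advancing time (a new reading comes with each control period).
- robot.capture(name): name is "scene" or "side" or "wrist"; returns (picture, depth): 384x512x3 uint8, blue, green, red; 384x512 float32, m along the optical axis (not along the pixel's ray), 0 where there is no reading.
- robot.calibration(name): a dict with "K" (3x3 intrinsics, pixels), "R" (3x3) and "t" (3): a world point X has camera coordinates R X + t; the wrist camera has in their place "T_tool_cam" (4x4, takes a point from camera to tool coordinates, whose origin is the TCP and whose axes are the flange's). Camera axes: x right, y down, z forward; pixel columns grow to the right and rows downward; lengths in m; the calibration is good to about 2 mm. The wrist camera is an equidistant fisheye: a pixel r from the principal point sees the ray r / f radians off the axis. A picture is of the moment at which its call begins: read the wrist's pose just before it. calibration takes no time and is no camera call.
- robot.finish_job(): hands the job in; it is judged then, once.
Trained networks look in the newest picture that a camera, given by its name, has taken for a name from the list of things; names that differ only in an ending like _2 or _b are one class to them, and where a whole thing is asked for, a point or a joint stands for the part that bears it (a point fixed in the world has none). Each returns a list of dicts, best first, with "p" (0 to 1); they miss things now and then, are a little off and sometimes report something else, mostly with a low value. They report only what shows in the picture. A call takes as long as a camera call. They do not tell look-alikes from the thing itself.
- robot.boxes_of(camera, thing): "extent" ([left, top, width, height] in pixels, round what is visible of it).
- robot.outline_of(camera, thing): "mask" (384x512 bool, what is visible of it) and "extent" ([left, top, width, height] in pixels, round what is visible of it).
- robot.place_of(camera, thing): "point" ([column, row] in pixels: a listed point, or the origin of a listed thing).
The state is a dict: "clock": time; "joints": joint angles; "joint_vel": joint speeds; "joint_efforts": joint torques, N m; "tcp_pos": TCP position; "tool_rot": TCP orientation; "wrist_force": force on the tool from outside, world axes, zero at the start; "torque": the same for the moment, N m; "gripper_width": finger opening in m; "grasp_force": force on a finger pad.
Only numpy, scipy, OpenCV 4.12 (cv2) and the standard library are available. Lean on these libraries where they do the work, as an engineer would, in place of code of your own. Each camera call takes 0.05 s, during which the arm holds its last target. There are 200 camera calls.

### The job

Raise the tester's stiff lid to about 80 degrees from closed and leave it standing there; then pick up the black module with the two orange ears and carry it over the blue tray of housings to the tester. Finish while still holding it in the gripper, level and still, about 1 cm above the white sensing pad, centred on it and with its ears in line with the pad's two orange ear marks (either way round) for the contactless reading: do not put it down or let go. Never let the module touch the tester, do not bump the tray, and leave the loose housing, the tape roll and the steel flask where they are.

Things in the scene. Friction and masses are not known exactly. Their poses are not given: they have to be found in the camera images.
- tester: The tester, fixed to the bench: a flat grey case 200 (x) x 220 (y) x 45 mm high. Origin: centre of its underside, on the bench. Its x points from its front edge (towards the robot) to its hinge edge. A grey display lid covers its top when closed; under the lid is the sensing pad.
- pad (a point): Centre of the top of the tester's round white sensing pad (66 mm diameter), 48 mm above the bench, 3 mm above the deck, 135 mm in front of the hinge. Two orange ear marks, 14 mm wide, level with the pad, outer ends 47 mm from its centre, lie either side along this point's x; a thin orange stripe joins them. Axes are the tester's. Hidden while the lid is closed.
- lid (a joint): Angle of the tester's lid, rad: 0 = closed (lying flat), 1.57 = upright, stop at 2.3. It starts between 0 and 0.3. The hinge is stiff: the lid (350 g) stays at any angle where it is left; raising it takes about 5 to 8 N at the tab.
- lid_tab (a point): Grip point of the lid's blue tab, 235 mm from the hinge axis. The tab is a bar 16 mm wide (along the hinge, this point's y) and 14 mm thick, sticking out in the lid's plane from 203 to 253 mm from the hinge axis. Pinched across its 16 mm it can turn in the fingers, so the hand may keep pointing down along the arc.
- lid_hinge (a point): Point on the lid's hinge axis in the middle of its width, 56 mm above the bench, at the tester's far edge; the hinge runs along y of this point, and the lid lies towards its -x when closed. The lid panel is 220 mm wide, 12 mm thick and reaches 200 mm from the hinge. Axes are the tester's.
- module: The module: a black puck, 58 mm diameter, 34 mm high, with two orange ears at its foot (14 mm wide, 6 mm high) reaching 45 mm either side of the centre along its x, and a thin orange stripe on top along x. Loose, 105 to 210 g. Origin: centre of its underside, z up. Grip it across its y. Starts flat on the bench in one of three places shared with the loose housing and the tape roll.
- tray: Blue tray, fixed to the bench, 340 (x) x 92 (y) mm, filled with one row of four stacks of plain black round housings (74 mm diameter); highest point 79 mm above the bench. It stands between the module and the tester. Origin: centre of its underside; its long side is x.
- housing: Bystander: a loose plain black round housing without ears, 74 mm diameter, 36 mm high. Origin: centre of its underside.
- tape_roll: Bystander: a loose orange roll of tape lying flat, 76 mm outer diameter, 25 mm high. Origin: centre of its underside.
- flask: Bystander: a steel flask with a black cap, 66 mm diameter, 200 mm high, standing beyond the tester on the robot's right. Origin: centre of its underside.
There are look-alikes about, which are no part of the job. What is shaped like the module but green or pink is not meant.

How it is judged:
On the way, in this order (a step that is already met when the one before it is completed fails the run):
1. the lid stands still at 80 degrees from closed (70 to 90), the module not yet lifted (value of joint lid between 1.222 and 1.571 rad and velocity of joint lid between -0.05 and 0.05 rad/s and height (world z) of module below 0.02 m), for 0.3 s.
2. the module is carried over the tray (y of module in the frame of tray between -0.046 and 0.046 m and x of module in the frame of tray between -0.2 and 0.2 m and height (world z) of module above 0.079 m), for 0.05 s.
At the end, for the whole second after the job is handed in: Module held by the fingers (over 1 N), underside 3 to 18 mm above the pad, within 8 mm of its centre, ears within 8 degrees of the ear marks, level within 5.7 degrees, still, not touching the tester; lid between 70 and 90 degrees (value of joint lid between 1.222 and 1.571 rad and z of module in the frame of pad between 0.003 and 0.018 m and horizontal distance between module and pad below 0.008 m and angle between the x axis of module and the x axis of pad, either way round below 0.14 rad and angle between module's own z axis and vertical below 0.1 rad and linear speed of module below 0.02 m/s and angular speed of module below 0.2 rad/s and contact force between module and the fingers above 1 N and contact force between module and tester below 0.05 N); the arm keeps its last pose, push and grip.
It fails at once if the module touches the tester (contact force between module and tester above 0.5 N).
It fails at once if the tray is bumped (contact force between module and tray above 1 N or contact force between any of the arm, the fingers and tray above 2 N).
It fails at once if a bystander is pushed more than 15 mm or tipped (distance of any of housing, tape_roll, flask from where it was at the start of the episode above 0.015 m or angle between any of housing, tape_roll, flask's own z axis and vertical above 0.3 rad).
It also fails if it takes over 72 s, if anything falls off the work surface, if the arm or the gripper's body presses on something with over 40 N, if the wrist force passes 120 N, or if a joint passes its speed limit or range.

## Working session

There is one attempt and no reset: what is moved stays moved. The work goes in short steps, Python scripts to look and compute and a shell command to move; the robot and the scene stay as the last step left them, time stands still between calls to the robot, and variables do not carry over. Pictures are saved under pics/ and viewed, at most 10 in all, crops included, and the job is handed in when it is done.

```bash
ls; mkdir -p pics; cat > h.py <<'E'
import numpy as np, cv2
from cell import robot
def world(cam,px,d):
    c=robot.calibration(cam);K=np.array(c["K"])
    p=np.linalg.inv(K)@np.array([px[0],px[1],1.])*d
    return np.array(c["R"]).T@(p-np.array(c["t"]))
def cloud(cam,depth,mask):
    c=robot.calibration(cam);K=np.array(c["K"])
    v,u=np.nonzero(mask&(depth>0));d=depth[v,u]
    P=np.stack([(u-K[0,2])/K[0,0]*d,(v-K[1,2])/K[1,1]*d,d],1)
    return (P-np.array(c["t"]))@np.array(c["R"])
E
python3 - <<'E'
from h import *
print(robot.tcp_to_grasp, robot.observe())
for n in("scene","side"):
    im,d=robot.capture(n); cv2.imwrite(f"pics/{n}0.png",im); np.save(n+"_d.npy",d); np.save(n+"_i.npy",im)
    for t in("module","housing","tape_roll","tray","tester","lid_tab","lid_hinge","flask"):
        for r in robot.outline_of(n,t)[:4]:
            if r["p"]<.2: continue
            P=cloud(n,d,r["mask"]); 
            if len(P)<5: print(n,t,"few",r["extent"]);continue
            top=P[P[:,2]>np.percentile(P[:,2],95)-.006]
            print(n,t,round(r["p"],2),r["extent"],"med",np.median(P,0).round(3),"topmid",((top.min(0)+top.max(0))/2).round(3),"min",P.min(0).round(3),"max",P.max(0).round(3))
    for t in("lid_tab","lid_hinge","module","tester"):
        for r in robot.place_of(n,t)[:3]:
            u,v=np.round(r["point"]).astype(int); print(n,"pt",t,round(r["p"],2),u,v,world(n,(u,v),d[v,u]).round(3))
E
```

```text
pics
0.0188 {'clock': 0.0, 'joints': array([-1.38177931,  0.6293377 ,  0.03842446,  1.51830851, -0.02696165,
        0.9963397 , -0.01994797]), 'joint_vel': array([-0.00061432,  0.00087071,  0.000893  , -0.00023208, -0.00109401,
        0.00097093,  0.00072186]), 'joint_efforts': array([ 1.08200032e-05, -5.49736905e+01,  1.14357054e+00, -1.86635399e+01,
       -5.21765370e-02,  2.38061941e-02,  1.70646422e-04]), 'tcp_pos': array([0.16365232, 0.6283851 , 0.20457833]), 'tool_rot': array([-9.67066997e-05,  1.27020192e-01,  9.91899688e-01, -9.32862499e-04]), 'wrist_force': array([ 0.10469023, -0.4116892 , -0.12564582]), 'torque': array([0.01883476, 0.00518595, 0.0145451 ]), 'grasp_force': 0.0, 'gripper_width': 0.09399336862790199}
scene module 0.85 [346.2, 232.9, 23.8, 17.0] med [0.642 0.402 0.032] topmid [0.635 0.401 0.036] min [ 0.608  0.365 -0.005] max [0.664 0.441 0.04 ]
scene module 0.79 [379.4, 207.9, 21.1, 17.1] med [0.517 0.507 0.032] topmid [0.509 0.513 0.036] min [ 0.48   0.475 -0.   ] max [0.536 0.54  0.04 ]
scene module 0.52 [351.7, 202.3, 15.8, 18.7] med [0.521 0.387 0.032] 
[... 2345 characters left out ...]
26  0.094] topmid [ 0.468 -0.216  0.12 ] min [ 0.426 -0.327  0.   ] max [0.667 0.032 0.131]
side lid_hinge 0.91 [230.9, 194.8, 96.8, 74.8] med [ 0.541 -0.262  0.071] topmid [ 0.473 -0.214  0.119] min [ 0.426 -0.327 -0.002] max [0.725 0.032 0.131]
side flask 0.67 [325.1, 225.6, 32.5, 76.1] med [ 0.579 -0.507  0.122] topmid [ 0.594 -0.488  0.2  ] min [ 0.561 -0.522 -0.002] max [ 0.641 -0.379  0.205]
side pt lid_tab 0.98 240 216 [ 0.445 -0.221  0.125]
side pt lid_hinge 0.96 306 213 [ 0.667 -0.216  0.065]
side pt module 0.7 179 145 [0.498 0.491 0.013]
side pt module 0.67 189 157 [0.497 0.362 0.018]
side pt module 0.55 218 147 [0.626 0.376 0.028]
side pt tester 0.78 277 237 [ 0.507 -0.322  0.103]
```

```bash
python3 - <<'E'
from h import *
im=np.load("scene_i.npy"); a=cv2.resize(im[130:260,90:420],(800,315),interpolation=cv2.INTER_CUBIC)
s=np.load("side_i.npy"); b=cv2.resize(s[125:265,150:350],(400,280),interpolation=cv2.INTER_CUBIC)
m=cv2.resize(im[192:257,300:410],(400,236),interpolation=cv2.INTER_CUBIC)
o=np.zeros((600,800,3),np.uint8);o[:315]=a;o[315:595,:400]=b;o[315:551,400:]=m
cv2.imwrite("pics/a.png",o)
d=np.load("scene_d.npy");P=cloud("scene",d,np.ones_like(d,bool))
T=P[(P[:,0]>.42)&(P[:,0]<.72)&(P[:,1]<-.08)&(P[:,1]>-.34)&(P[:,2]>.035)&(P[:,2]<.15)]
v,u=np.nonzero(d>0);hsv=cv2.cvtColor(im,cv2.COLOR_BGR2HSV)[v,u]
blue=(abs(hsv[:,0].astype(int)-110)<15)&(hsv[:,1]>90)&(P[:,0]<.55)&(P[:,1]<-.1)&(P[:,2]>.06)
B=P[blue];print("tab",len(B),B.mean(0),B.min(0),B.max(0))
L=T[(T[:,0]>.48)]
x0=.62
for x in np.arange(.44,.72,.02):
    q=T[abs(T[:,0]-x)<.01]
    if len(q):print(x.round(2),len(q),np.median(q[:,2]).round(4),q[:,1].min().round(3),q[:,1].max().round(3))
E
```

```text
tab 50 [ 0.45950197 -0.21263748  0.11822458] [ 0.43123483 -0.21892131  0.10000274] [ 0.48606471 -0.20593972  0.12795924]
0.44 20 0.1247 -0.225 -0.206
0.46 27 0.1191 -0.225 -0.207
0.48 124 0.1102 -0.325 -0.106
0.5 298 0.1077 -0.328 -0.105
0.52 315 0.1026 -0.324 -0.105
0.54 306 0.097 -0.325 -0.105
0.56 305 0.0918 -0.325 -0.104
0.58 313 0.0865 -0.324 -0.105
0.6 321 0.0811 -0.324 -0.105
0.62 321 0.0755 -0.325 -0.105
0.64 325 0.0704 -0.324 -0.105
0.66 412 0.0635 -0.324 -0.104
0.68 165 0.0464 -0.322 -0.104
```

View pics/a.png

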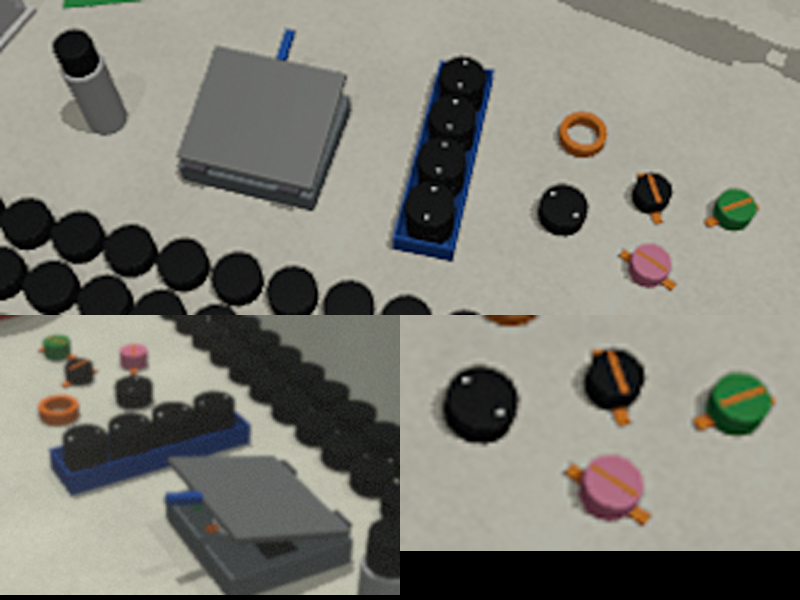

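Candidates in the scene picture: the black one with ears is at (359,210), green at (389,216), pink at (358,240) and the plain housing, black without ears, at (322,216). The side view agrees. I choose the black one with the orange stripe and ears at about (0.51, 0.39); its crop is at the bottom right of the picture. The lid is at about 0.26 rad with the hinge near x=0.672, y=-0.215, so the tab grip point is about (0.445, -0.215, 0.116). I'll start with the lid.

```bash
python3 -m inch '{"rows":[{"tx":40,"ty":-20,"tz":10,"wz":4,"grip":60},{"tx":80,"ty":-45,"tz":20,"wz":8,"grip":60},{"tx":115,"ty":-75,"tz":30,"wz":12,"grip":60},{"tx":150,"ty":-105,"tz":40,"wz":14.6,"grip":60},{"tx":180,"ty":-140,"tz":45,"wz":14.6,"grip":60}]}'
python3 -m inch '{"rows":[{"tx":20,"ty":-45,"grip":60},{"tx":35,"ty":-90,"grip":60},{"tx":50,"ty":-135,"grip":60},{"tx":60,"ty":-180,"grip":60},{"tx":70,"ty":-225,"grip":60}]}'
python3 -m inch '{"rows":[{"tx":5,"ty":-48,"grip":60},{"tx":10,"ty":-96,"grip":60},{"tx":15,"ty":-144,"grip":60},{"tx":20,"ty":-192,"grip":60},{"tx":24,"ty":-240,"grip":60}]}'
```

```text
$.rows[0]: bad value
$.rows[0]: bad value
$.rows[0]: bad value
```

```bash
python3 -m inch '{"rows":[{"wx":0,"wy":0,"wz":4,"tx":40,"ty":-20,"tz":10,"grip":60},{"wx":0,"wy":0,"wz":8,"tx":80,"ty":-45,"tz":20,"grip":60},{"wx":0,"wy":0,"wz":12,"tx":115,"ty":-75,"tz":30,"grip":60},{"wx":0,"wy":0,"wz":14.6,"tx":150,"ty":-105,"tz":40,"grip":60},{"wx":0,"wy":0,"wz":14.6,"tx":180,"ty":-140,"tz":45,"grip":60}]}'
```

```text
clock: 1.8
tcp_pos: [0.346, 0.4884, 0.2514]
tool_rot: [0.001, -0.0, 1.0, 0.001]
wrist_force: [-0.5, 0.9, -0.1]
gripper_width: 0.061
grasp_force: 0.0
```

```bash
python3 -m inch '{"rows":[{"wx":0,"wy":0,"wz":0,"tx":20,"ty":-45,"tz":0,"grip":60},{"wx":0,"wy":0,"wz":0,"tx":35,"ty":-90,"tz":0,"grip":60},{"wx":0,"wy":0,"wz":0,"tx":50,"ty":-135,"tz":0,"grip":60},{"wx":0,"wy":0,"wz":0,"tx":65,"ty":-180,"tz":0,"grip":60},{"wx":0,"wy":0,"wz":0,"tx":75,"ty":-225,"tz":0,"grip":60}]}'
python3 -m inch '{"rows":[{"wx":0,"wy":0,"wz":0,"tx":5,"ty":-48,"tz":0,"grip":60},{"wx":0,"wy":0,"wz":0,"tx":10,"ty":-96,"tz":0,"grip":60},{"wx":0,"wy":0,"wz":0,"tx":15,"ty":-144,"tz":0,"grip":60},{"wx":0,"wy":0,"wz":0,"tx":20,"ty":-192,"tz":0,"grip":60},{"wx":0,"wy":0,"wz":0,"tx":20,"ty":-240,"tz":0,"grip":60}]}'
python3 -m inch '{"rows":[{"wx":0,"wy":0,"wz":0,"tx":3,"ty":-48,"tz":-10,"grip":60},{"wx":0,"wy":0,"wz":0,"tx":6,"ty":-96,"tz":-20,"grip":60},{"wx":0,"wy":0,"wz":0,"tx":6,"ty":-144,"tz":-30,"grip":60},{"wx":0,"wy":0,"wz":0,"tx":6,"ty":-192,"tz":-30,"grip":60},{"wx":0,"wy":0,"wz":0,"tx":6,"ty":-240,"tz":-40,"grip":60}]}'
python3 - <<'E'
from h import *
s=robot.observe();im,d=robot.capture("wrist");cv2.imwrite("pics/w1.png",im)
print(s["tcp_pos"],s["tool_rot"],robot.place_of("wrist","lid_tab")[:2],robot.calibration("wrist"))
E
```

```text
clock: 2.3
tcp_pos: [0.4198, 0.2621, 0.2507]
tool_rot: [0.001, 0.0, 1.0, 0.0]
wrist_force: [0.3, -0.3, -0.0]
gripper_width: 0.0601
grasp_force: 0.0
clock: 2.8
tcp_pos: [0.4393, 0.0221, 0.2509]
tool_rot: [0.001, -0.0, 1.0, 0.0]
wrist_force: [0.8, -1.1, 0.2]
gripper_width: 0.0598
grasp_force: 0.0
clock: 3.3
tcp_pos: [0.4454, -0.2182, 0.2112]
tool_rot: [0.001, -0.0, 1.0, -0.0]
wrist_force: [0.6, 0.1, -0.1]
gripper_width: 0.0605
grasp_force: 0.0
[ 0.44537997 -0.21824771  0.21120794] [ 1.20117843e-03 -5.15697285e-05  9.99999193e-01 -4.09589250e-04] [{'point': [265.4, 183.0], 'p': 0.87}] {'K': array([[297.31863964,   0.        , 256.70148838],
       [  0.        , 297.31863964, 183.17663733],
       [  0.        ,   0.        ,   1.        ]]), 'T_tool_cam': array([[ 2.84769411e-04, -9.59219788e-01, -2.82661136e-01,
         8.34729282e-02],
       [ 9.99999706e-01,  4.74299109e-04, -6.02091131e-04,
        -2.69768170e-04],
       [ 7.11603652e-04, -2.82660882e-01,  9.59219641e-01,
        -1.79341792e-01],
       [ 0.00000000e+00,  0.00000000e+00,  0.00000000e+00,
         1.00000000e+00]])}
```

View pics/w1.png

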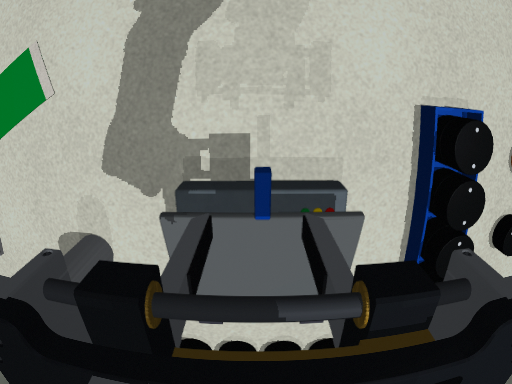

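The wrist picture shows the blue tab at columns 255–271, rows 168–218, just right of the centre line, so it lies about 5 mm toward +y. I'll descend and pinch it.

```bash
python3 -m inch '{"rows":[{"wx":0,"wy":0,"wz":0,"tx":0,"ty":5,"tz":-40,"grip":60},{"wx":0,"wy":0,"wz":0,"tx":0,"ty":5,"tz":-80,"grip":60},{"wx":0,"wy":0,"wz":0,"tx":0,"ty":5,"tz":-114,"grip":60},{"wx":0,"wy":0,"wz":0,"tx":0,"ty":5,"tz":-114,"grip":60},{"wx":0,"wy":0,"wz":0,"tx":0,"ty":5,"tz":-114,"grip":30}]}'
python3 -m inch '{"rows":[{"wx":0,"wy":0,"wz":0,"tx":0,"ty":0,"tz":0,"grip":10},{"wx":0,"wy":0,"wz":0,"tx":0,"ty":0,"tz":0,"grip":10},{"wx":0,"wy":0,"wz":0,"tx":0,"ty":0,"tz":0,"grip":10},{"wx":0,"wy":0,"wz":0,"tx":0,"ty":0,"tz":0,"grip":10},{"wx":0,"wy":0,"wz":0,"tx":0,"ty":0,"tz":0,"grip":10}]}'
python3 - <<'E'
import numpy as np
a0=.262
for a in np.arange(a0,1.40,.0874):print(round(a,2),np.round(235*(np.cos(a0)-np.cos(a))),np.round(235*(np.sin(a)-np.sin(a0))))
E
```

```text
clock: 3.9
tcp_pos: [0.445, -0.2106, 0.0968]
tool_rot: [-0.0, -0.0, 1.0, 0.0]
wrist_force: [0.4, 0.6, 0.0]
gripper_width: 0.0548
grasp_force: 0.0
clock: 4.4
tcp_pos: [0.4452, -0.2131, 0.0971]
tool_rot: [0.001, 0.0, 1.0, -0.002]
wrist_force: [0.1, -2.1, -0.3]
gripper_width: 0.0161
grasp_force: 30.0
0.26 0.0 0.0
0.35 6.0 20.0
0.44 14.0 39.0
0.52 24.0 57.0
0.61 35.0 74.0
0.7 47.0 90.0
0.79 61.0 105.0
0.87 76.0 119.0
0.96 92.0 132.0
1.05 110.0 143.0
1.14 128.0 152.0
1.22 147.0 160.0
1.31 167.0 166.0
1.4 187.0 171.0
```

```bash
python3 -m inch '{"rows":[{"wx":0,"wy":0,"wz":0,"tx":3,"ty":0,"tz":10,"grip":10},{"wx":0,"wy":0,"wz":0,"tx":6,"ty":0,"tz":20,"grip":10},{"wx":0,"wy":0,"wz":0,"tx":14,"ty":0,"tz":39,"grip":10},{"wx":0,"wy":0,"wz":0,"tx":24,"ty":0,"tz":57,"grip":10},{"wx":0,"wy":0,"wz":0,"tx":35,"ty":0,"tz":74,"grip":10}]}'
python3 -m inch '{"rows":[{"wx":0,"wy":0,"wz":0,"tx":12,"ty":0,"tz":16,"grip":10},{"wx":0,"wy":0,"wz":0,"tx":26,"ty":0,"tz":31,"grip":10},{"wx":0,"wy":0,"wz":0,"tx":41,"ty":0,"tz":45,"grip":10},{"wx":0,"wy":0,"wz":0,"tx":57,"ty":0,"tz":58,"grip":10},{"wx":0,"wy":0,"wz":0,"tx":57,"ty":0,"tz":58,"grip":10}]}'
```

```text
clock: 4.9
tcp_pos: [0.4788, -0.2128, 0.1705]
tool_rot: [-0.001, 0.001, 1.0, -0.001]
wrist_force: [2.1, -4.7, -9.7]
gripper_width: 0.0157
grasp_force: 30.0
clock: 5.4
tcp_pos: [0.5374, -0.2126, 0.2292]
tool_rot: [0.0, -0.0, 1.0, -0.001]
wrist_force: [-2.1, -3.7, 2.2]
gripper_width: 0.016
grasp_force: 30.0
```

```bash
python3 -m inch '{"rows":[{"wx":0,"wy":0,"wz":0,"tx":18,"ty":0,"tz":11,"grip":10},{"wx":0,"wy":0,"wz":0,"tx":36,"ty":0,"tz":20,"grip":10},{"wx":0,"wy":0,"wz":0,"tx":55,"ty":0,"tz":28,"grip":10},{"wx":0,"wy":0,"wz":0,"tx":75,"ty":0,"tz":34,"grip":10},{"wx":0,"wy":0,"wz":0,"tx":95,"ty":0,"tz":39,"grip":10}]}'
python3 -m inch '{"rows":[{"wx":0,"wy":0,"wz":0,"tx":0,"ty":0,"tz":0,"grip":10},{"wx":0,"wy":0,"wz":0,"tx":0,"ty":0,"tz":0,"grip":10},{"wx":0,"wy":0,"wz":0,"tx":0,"ty":0,"tz":0,"grip":50},{"wx":0,"wy":0,"wz":0,"tx":0,"ty":0,"tz":0,"grip":50},{"wx":0,"wy":0,"wz":0,"tx":0,"ty":0,"tz":0,"grip":50}]}'
python3 -m inch '{"rows":[{"wx":0,"wy":0,"wz":0,"tx":0,"ty":0,"tz":20,"grip":50},{"wx":0,"wy":0,"wz":0,"tx":0,"ty":0,"tz":55,"grip":50},{"wx":0,"wy":0,"wz":0,"tx":0,"ty":0,"tz":90,"grip":50},{"wx":0,"wy":0,"wz":0,"tx":-40,"ty":20,"tz":100,"grip":70},{"wx":0,"wy":0,"wz":0,"tx":-70,"ty":50,"tz":100,"grip":90}]}'
python3 - <<'E'
from h import *
for n in("scene","side"):
    im,d=robot.capture(n);np.save(n+"_d1.npy",d);np.save(n+"_i1.npy",im)
    P=cloud(n,d,np.ones_like(d,bool));v,u=np.nonzero(d>0);h=cv2.cvtColor(im,cv2.COLOR_BGR2HSV)[v,u].astype(int)
    box=(P[:,0]>.4)&(P[:,0]<.72)&(P[:,1]<-.08)&(P[:,1]>-.35)
    B=P[box&(abs(h[:,0]-112)<15)&(h[:,1]>90)&(P[:,2]>.2)];print(n,"tab",len(B),B.mean(0) if len(B) else 0)
    for z in np.arange(.08,.26,.04):
        q=P[box&(abs(P[:,2]-z)<.01)&(P[:,1]<-.13)];print(z.round(2),len(q),np.percentile(q[:,0],[5,50,95]).round(3) if len(q) else 0)
    for nm,m in(("orange",box&(h[:,0]>5)&(h[:,0]<20)&(h[:,1]>150)&(P[:,2]<.07)),("white",box&(h[:,1]<50)&(h[:,2]>150)&(P[:,2]<.07)&(P[:,2]>.035))):
        q=P[m];print(nm,len(q),q.mean(0).round(4) if len(q) else 0,q.min(0).round(3) if len(q) else 0,q.max(0).round(3) if len(q) else 0)
    print([(r["point"],r["p"]) for r in robot.place_of(n,"pad")[:2]])
a=np.vstack([np.load("scene_i1.npy")[100:250,90:420]]);cv2.imwrite("pics/b.png",np.vstack([cv2.resize(np.load("scene_i1.npy")[110:240,150:420],(623,300)),cv2.resize(np.load("side_i1.npy")[120:260,130:420],(623,300))]))
E
```

```text
clock: 5.9
tcp_pos: [0.6279, -0.2123, 0.2665]
tool_rot: [-0.004, 0.001, 1.0, -0.0]
wrist_force: [-5.6, -3.2, -2.7]
gripper_width: 0.0158
grasp_force: 30.0
clock: 6.4
tcp_pos: [0.6316, -0.2096, 0.2675]
tool_rot: [0.0, -0.0, 1.0, 0.001]
wrist_force: [0.8, -1.1, -0.6]
gripper_width: 0.0364
grasp_force: 0.0
clock: 6.9
tcp_pos: [0.5614, -0.1623, 0.3693]
tool_rot: [0.002, 0.002, 1.0, -0.001]
wrist_force: [0.4, 0.5, -0.6]
gripper_width: 0.0625
grasp_force: 0.0
scene tab 148 [ 0.60139602 -0.18590013  0.39493924]
0.08 196 [0.671 0.675 0.678]
0.12 200 [0.662 0.665 0.669]
0.16 219 [0.652 0.657 0.66 ]
0.2 234 [0.644 0.647 0.651]
0.24 294 [0.626 0.637 0.641]
orange 0 0 0 0
white 0 0 0 0
[([202.6, 174.6], 0.76)]
side tab 113 [ 0.61891217 -0.21600032  0.28159419]
0.08 168 [0.659 0.662 0.668]
0.12 175 [0.65  0.653 0.657]
0.16 193 [0.641 0.643 0.648]
0.2 205 [0.631 0.634 0.639]
0.24 220 [0.623 0.625 0.631]
orange 17 [ 0.5245 -0.2138  0.0504] [ 0.491 -0.22   0.047] [ 0.579 -0.206  0.052]
white 134 [ 0.5529 -0.1884  0.0489] [ 0.483 -0.253  0.042] [ 0.674 -0.099  0.054]
[([268.9, 227.5], 0.81)]
```

View pics/b.png

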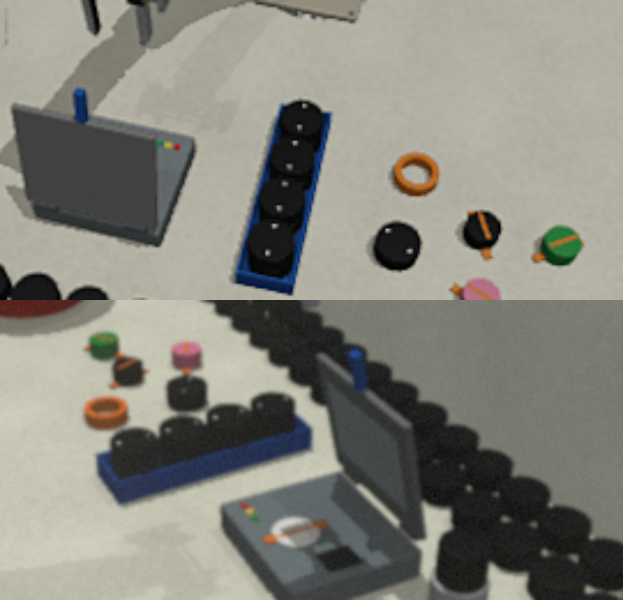

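The lid stands at about 77° and is released. In the side view the pad shows clearly, with the marks along x at crop (265–325, 530). The wrist camera should give a precise pad position from here, so I'll measure it now.

```bash
cat >> h.py <<'E'
from scipy.spatial.transform import Rotation as Ro
def wray(px,s,z):
    """wrist pixels (N,2) -> world points on plane z"""
    c=robot.calibration("wrist");K=np.array(c["K"]);T=np.array(c["T_tool_cam"])
    px=np.atleast_2d(np.asarray(px,float));q=(px-K[:2,2])/K[0,0];th=np.linalg.norm(q,axis=1,keepdims=True)
    ray=np.hstack([q*np.sinc(th/np.pi)/np.where(th>0,1,1) if False else q/np.maximum(th,1e-9)*np.sin(th),np.cos(th)])
    w,x,y,zz=s["tool_rot"];R=Ro.from_quat([x,y,zz,w]).as_matrix()
    d=ray@T[:3,:3].T@R.T;o=R@T[:3,3]+s["tcp_pos"]
    return o+d*((z-o[2])/d[:,2:3])
E
python3 - <<'E'
from h import *
s=robot.observe();im,d=robot.capture("wrist");cv2.imwrite("pics/w2.png",im);np.save("w2d.npy",d)
print(s["tcp_pos"])
for r in robot.place_of("wrist","pad")[:2]:print(r,wray(r["point"],s,.048))
hsv=cv2.cvtColor(im,cv2.COLOR_BGR2HSV).astype(int)
v,u=np.nonzero((hsv[...,0]>5)&(hsv[...,0]<20)&(hsv[...,1]>140)&(hsv[...,2]>90))
W=wray(np.stack([u,v],1),s,.048);k=(abs(W[:,0]-.537)<.08)&(abs(W[:,1]+.214)<.06);W=W[k]
print(len(W),W.min(0),W.max(0),W.mean(0));ev,e=np.linalg.eigh(np.cov(W[:,:2].T));print(e[:,1])
print(cv2.minAreaRect((W[:,:2]*1000).astype(np.float32)))
E
```

```text
[ 0.56168837 -0.1598707   0.36816636]
{'point': [223.8, 132.0], 'p': 0.66} [[ 0.53579522 -0.21590882  0.048     ]]
245 [ 0.49161188 -0.2201837   0.048     ] [ 0.58260141 -0.20590593  0.048     ] [ 0.53825051 -0.2133342   0.048     ]
[-0.99997631 -0.00688307]
((537.1065673828125, -213.0464324951172), (91.02436828613281, 14.112580299377441), 0.1450836956501007)
```

View pics/w2.png

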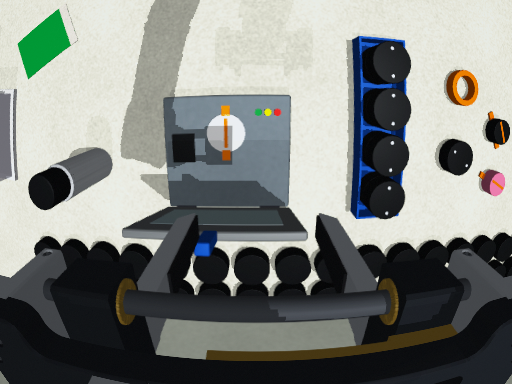

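The picture shows the pad at (226,133) with its marks at rows 110 and 155, giving (0.537, -0.213) with a yaw near 0. The module shows at (497,130). I'll move over to it.

```bash
python3 -m inch '{"rows":[{"wx":0,"wy":0,"wz":0,"tx":-5,"ty":48,"tz":-5,"grip":80},{"wx":0,"wy":0,"wz":0,"tx":-10,"ty":96,"tz":-10,"grip":80},{"wx":0,"wy":0,"wz":0,"tx":-20,"ty":144,"tz":-20,"grip":80},{"wx":0,"wy":0,"wz":0,"tx":-30,"ty":190,"tz":-30,"grip":80},{"wx":0,"wy":0,"wz":0,"tx":-35,"ty":238,"tz":-40,"grip":80}]}'
python3 -m inch '{"rows":[{"wx":0,"wy":0,"wz":0,"tx":-5,"ty":48,"tz":-5,"grip":80},{"wx":0,"wy":0,"wz":0,"tx":-10,"ty":96,"tz":-10,"grip":80},{"wx":0,"wy":0,"wz":0,"tx":-15,"ty":144,"tz":-20,"grip":80},{"wx":0,"wy":0,"wz":0,"tx":-20,"ty":190,"tz":-30,"grip":80},{"wx":0,"wy":0,"wz":0,"tx":-20,"ty":238,"tz":-40,"grip":80}]}'
python3 -m inch '{"rows":[{"wx":0,"wy":0,"wz":0,"tx":0,"ty":40,"tz":-30,"grip":80},{"wx":0,"wy":0,"wz":0,"tx":5,"ty":66,"tz":-60,"grip":80},{"wx":0,"wy":0,"wz":0,"tx":5,"ty":66,"tz":-80,"grip":80},{"wx":0,"wy":0,"wz":0,"tx":5,"ty":66,"tz":-80,"grip":80}]}'
cat > m.py <<'E'
from h import *
import sys
s=robot.observe();im,d=robot.capture("wrist");cv2.imwrite(sys.argv[1],im)
print(s["tcp_pos"])
for r in robot.place_of("wrist","module")[:3]:print(r,wray(r["point"],s,0.0))
hsv=cv2.cvtColor(im,cv2.COLOR_BGR2HSV).astype(int)
v,u=np.nonzero((hsv[...,0]>5)&(hsv[...,0]<20)&(hsv[...,1]>140)&(hsv[...,2]>70))
for z in(.034,.006):
    W=wray(np.stack([u,v],1),s,z)[:,:2];k=np.linalg.norm(W-[.512,.388],axis=1)<(.034 if z>.02 else .062);W=W[k]
    e=np.linalg.eigh(np.cov(W.T))[1][:,1];print(z,len(W),cv2.minAreaRect((W*1000).astype(np.float32)),np.degrees(np.arctan2(e[1],e[0])))
E
python3 m.py pics/w3.png
```

```text
clock: 7.7
tcp_pos: [0.5272, 0.078, 0.3269]
tool_rot: [0.0, 0.001, 1.0, -0.0]
wrist_force: [0.8, 0.6, -0.3]
gripper_width: 0.0802
grasp_force: 0.0
clock: 8.2
tcp_pos: [0.5074, 0.3168, 0.2867]
tool_rot: [0.0, 0.001, 1.0, -0.0]
wrist_force: [0.6, 0.2, 0.4]
gripper_width: 0.08
grasp_force: 0.0
clock: 8.6
tcp_pos: [0.5108, 0.3804, 0.2031]
tool_rot: [-0.003, -0.0, 1.0, -0.002]
wrist_force: [0.5, -0.5, 0.4]
gripper_width: 0.0801
grasp_force: 0.0
[0.51077393 0.38041655 0.20308828]
{'point': [355.7, 157.1], 'p': 0.76} [[0.5016567  0.51336338 0.        ]]
{'point': [272.6, 246.3], 'p': 0.59} [[0.63419847 0.40217309 0.        ]]
{'point': [263.8, 162.7], 'p': 0.56} [[0.51075725 0.38831311 0.        ]]
0.034 284 ((509.1945495605469, 394.0728759765625), (67.52989959716797, 12.944022178649902), 23.456926345825195) -153.82970734052716
0.006 421 ((508.6513366699219, 391.22576904296875), (88.88964080810547, 14.102313995361328), 24.6126651763916) -155.73091710922486
```

View pics/w3.png

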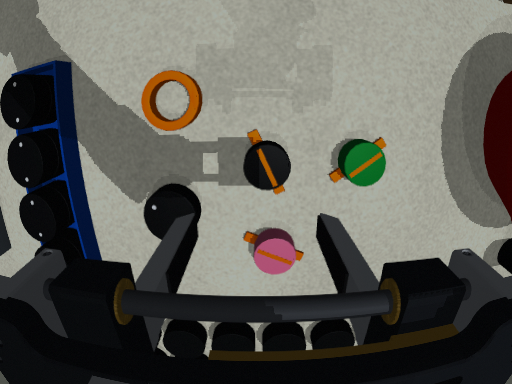

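The wrist picture shows the black module at (266,164), with its ears at (254,135) and (279,188) and its stripe running the same way. Green is at (361,162), pink at (274,250), the housing at (173,212) and the tape at (171,100). The ear axis is about 24.5°. I'll turn and lower, then measure again.

```bash
python3 -m inch '{"rows":[{"wx":0,"wy":0,"wz":8,"tx":0,"ty":3,"tz":-20,"grip":80},{"wx":0,"wy":0,"wz":16,"tx":0,"ty":6,"tz":-50,"grip":80},{"wx":0,"wy":0,"wz":24.5,"tx":0,"ty":9,"tz":-90,"grip":80},{"wx":0,"wy":0,"wz":24.5,"tx":0,"ty":9,"tz":-110,"grip":80},{"wx":0,"wy":0,"wz":24.5,"tx":0,"ty":9,"tz":-110,"grip":80}]}'
python3 m.py pics/w4.png
python3 - <<'E'
from h import *
im=cv2.imread("pics/w4.png");s=robot.observe()
hsv=cv2.cvtColor(im,cv2.COLOR_BGR2HSV).astype(int)
# ears only: per-pixel projected to z=.006, radius 31..60 from centre guess
v,u=np.nonzero((hsv[...,0]>5)&(hsv[...,0]<20)&(hsv[...,1]>140)&(hsv[...,2]>70))
W=wray(np.stack([u,v],1),s,.006)[:,:2]
a=np.radians(24.5);L=(W-[.510,.389])@np.array([[np.cos(a),-np.sin(a)],[np.sin(a),np.cos(a)]])
for sg in(1,-1):
    k=(sg*L[:,0]>.033)&(sg*L[:,0]<.055)&(abs(L[:,1])<.02);q=L[k];print(sg,len(q),q.mean(0).round(4),q.min(0).round(4),q.max(0).round(4))
E
```

```text
clock: 9.2
tcp_pos: [0.5119, 0.3881, 0.0961]
tool_rot: [-0.001, -0.211, 0.977, -0.001]
wrist_force: [-1.1, -1.2, 0.2]
gripper_width: 0.0799
grasp_force: 0.0
[0.51194435 0.38812387 0.09613338]
{'point': [260.6, 183.8], 'p': 0.86} [[0.50857029 0.39054677 0.        ]]
{'point': [367.9, 227.0], 'p': 0.8} [[0.50485713 0.51527776 0.        ]]
{'point': [222.9, 282.1], 'p': 0.72} [[0.63045379 0.40004873 0.        ]]
0.034 463 ((512.154052734375, 392.8274230957031), (55.88054656982422, 11.59522533416748), 24.329608917236328) -154.8805420695486
0.006 742 ((508.7570495605469, 391.2231750488281), (89.72235107421875, 12.981074333190918), 25.002307891845703) -155.08194732870953
1 129 [0.0419 0.0041] [ 0.0335 -0.0024] [0.0489 0.0107]
-1 149 [-0.0376  0.0034] [-0.0418 -0.003 ] [-0.0334  0.0099]
```

View pics/w4.png

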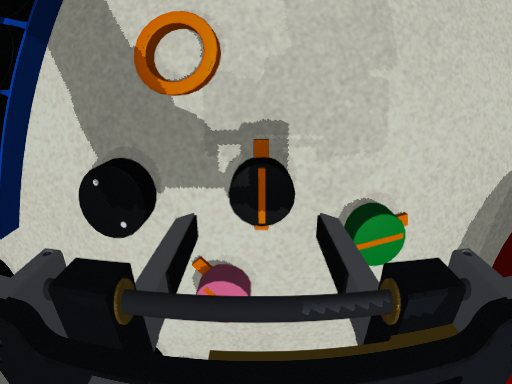

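The module is at (262,190) with its ears vertical in the view, so the turn is right. The arm was still settling during that picture, so I'll measure once more now that it is still.

```bash
sed -i 's/\[.512,.388\]/[.510,.391]/' m.py; python3 m.py pics/w5.png; python3 -c "
from h import *;s=robot.observe();print(s['tcp_pos'],s['tool_rot'])"
```

```text
[0.51358202 0.39001418 0.09919299]
{'point': [365.1, 221.7], 'p': 0.88} [[0.50365667 0.51305265 0.        ]]
{'point': [223.3, 279.3], 'p': 0.63} [[0.63120343 0.40191825 0.        ]]
{'point': [258.4, 182.9], 'p': 0.58} [[0.51150836 0.39085923 0.        ]]
0.034 453 ((512.9879150390625, 390.9388122558594), (56.11821365356445, 11.630868911743164), 27.72639274597168) -155.4392665475285
0.006 723 ((508.9436340332031, 391.0414733886719), (89.11909484863281, 13.810280799865723), 24.807876586914062) -155.35284677927908
[0.51369335 0.39073354 0.09995913] [ 2.01000210e-03 -2.11591777e-01  9.77355731e-01  8.08606642e-04]
```

```bash
python3 -m inch '{"rows":[{"wx":0,"wy":0,"wz":0.5,"tx":-3,"ty":1,"tz":-30,"grip":80},{"wx":0,"wy":0,"wz":0.5,"tx":-3,"ty":1,"tz":-60,"grip":80},{"wx":0,"wy":0,"wz":0.5,"tx":-3,"ty":1,"tz":-82,"grip":80},{"wx":0,"wy":0,"wz":0.5,"tx":-3,"ty":1,"tz":-88,"grip":80},{"wx":0,"wy":0,"wz":0.5,"tx":-3,"ty":1,"tz":-88,"grip":80}]}'
python3 -c "
from h import *;import time
s=robot.observe();print(s['tcp_pos'],s['wrist_force'])"
```

```text
clock: 9.9
tcp_pos: [0.5093, 0.3913, 0.0101]
tool_rot: [0.0, -0.216, 0.976, 0.0]
wrist_force: [-0.1, 0.8, 0.8]
gripper_width: 0.08
grasp_force: 0.0
[0.50928729 0.39130112 0.01012531] [-0.0663899   0.80667271  0.83143628]
```

```bash
python3 -m inch '{"rows":[{"wx":0,"wy":0,"wz":0,"tx":0,"ty":0,"tz":-3,"grip":80},{"wx":0,"wy":0,"wz":0,"tx":0,"ty":0,"tz":-3,"grip":65},{"wx":0,"wy":0,"wz":0,"tx":0,"ty":0,"tz":-3,"grip":52},{"wx":0,"wy":0,"wz":0,"tx":0,"ty":0,"tz":-3,"grip":52},{"wx":0,"wy":0,"wz":0,"tx":0,"ty":0,"tz":-3,"grip":52}]}'
python3 -m inch '{"rows":[{"wx":0,"wy":0,"wz":0,"tx":0,"ty":0,"tz":0,"grip":52},{"wx":0,"wy":0,"wz":0,"tx":0,"ty":0,"tz":0,"grip":52}]}'
```

```text
clock: 10.4
tcp_pos: [0.5092, 0.3913, 0.0071]
tool_rot: [0.0, -0.216, 0.976, 0.0]
wrist_force: [-0.4, 0.1, 2.3]
gripper_width: 0.0576
grasp_force: 30.0
clock: 10.6
tcp_pos: [0.5092, 0.3913, 0.0071]
tool_rot: [0.0, -0.216, 0.976, 0.0]
wrist_force: [0.2, -0.6, 5.0]
gripper_width: 0.0574
grasp_force: 30.0
```

```bash
python3 -m inch '{"rows":[{"wx":0,"wy":0,"wz":0,"tx":0,"ty":0,"tz":20,"grip":52},{"wx":0,"wy":0,"wz":0,"tx":0,"ty":0,"tz":60,"grip":52},{"wx":0,"wy":0,"wz":0,"tx":0,"ty":0,"tz":105,"grip":52},{"wx":0,"wy":0,"wz":0,"tx":0,"ty":0,"tz":150,"grip":52},{"wx":0,"wy":0,"wz":0,"tx":0,"ty":0,"tz":190,"grip":52}]}'
python3 -m inch '{"rows":[{"wx":0,"wy":0,"wz":-6,"tx":5,"ty":-30,"tz":5,"grip":52},{"wx":0,"wy":0,"wz":-12,"tx":10,"ty":-70,"tz":5,"grip":52},{"wx":0,"wy":0,"wz":-18,"tx":15,"ty":-110,"tz":5,"grip":52},{"wx":0,"wy":0,"wz":-25,"tx":20,"ty":-150,"tz":5,"grip":52},{"wx":0,"wy":0,"wz":-25,"tx":25,"ty":-190,"tz":5,"grip":52}]}'
python3 -m inch '{"rows":[{"wx":0,"wy":0,"wz":0,"tx":0,"ty":-40,"tz":0,"grip":52},{"wx":0,"wy":0,"wz":0,"tx":0,"ty":-80,"tz":0,"grip":52},{"wx":0,"wy":0,"wz":0,"tx":0,"ty":-120,"tz":0,"grip":52},{"wx":0,"wy":0,"wz":0,"tx":0,"ty":-160,"tz":0,"grip":52},{"wx":0,"wy":0,"wz":0,"tx":0,"ty":-200,"tz":0,"grip":52}]}'
```

```text
clock: 11.1
tcp_pos: [0.5086, 0.3908, 0.1981]
tool_rot: [-0.0, -0.216, 0.976, -0.0]
wrist_force: [0.0, 0.9, -2.2]
gripper_width: 0.0575
grasp_force: 30.0
clock: 11.6
tcp_pos: [0.5333, 0.1993, 0.201]
tool_rot: [-0.0, 0.001, 1.0, -0.0]
wrist_force: [1.9, -0.5, -2.5]
gripper_width: 0.0576
grasp_force: 30.0
clock: 12.1
tcp_pos: [0.5331, -0.0006, 0.201]
tool_rot: [-0.001, -0.0, 1.0, -0.0]
wrist_force: [0.2, 0.0, -1.5]
gripper_width: 0.0574
grasp_force: 30.0
```

```bash
python3 -m inch '{"rows":[{"wx":0,"wy":0,"wz":0,"tx":2,"ty":-45,"tz":0,"grip":52},{"wx":0,"wy":0,"wz":0,"tx":3,"ty":-90,"tz":0,"grip":52},{"wx":0,"wy":0,"wz":0,"tx":4,"ty":-135,"tz":0,"grip":52},{"wx":0,"wy":0,"wz":0,"tx":4,"ty":-180,"tz":0,"grip":52},{"wx":0,"wy":0,"wz":0,"tx":4,"ty":-212,"tz":0,"grip":52}]}'
python3 -m inch '{"rows":[{"wx":0,"wy":0,"wz":0,"tx":0,"ty":0,"tz":0,"grip":52},{"wx":0,"wy":0,"wz":0,"tx":0,"ty":0,"tz":0,"grip":52},{"wx":0,"wy":0,"wz":0,"tx":0,"ty":0,"tz":0,"grip":52}]}'
cat > c.py <<'E'
from h import *
import sys
s=robot.observe();im,d=robot.capture("wrist");cv2.imwrite(sys.argv[1],im)
t=s["tcp_pos"];print("tcp",t,s["tool_rot"])
for r in robot.place_of("wrist","module")[:2]:print("mod",r,wray(r["point"],s,t[2]-.007))
hsv=cv2.cvtColor(im,cv2.COLOR_BGR2HSV).astype(int)
v,u=np.nonzero((hsv[...,0]>5)&(hsv[...,0]<20)&(hsv[...,1]>140)&(hsv[...,2]>60));px=np.stack([u,v],1)
for nm,z in(("top",t[2]+.027),("ear",t[2]-.001)):
    W=wray(px,s,z)[:,:2]-t[:2];L=W[(abs(W[:,1])<.015)&(abs(W[:,0])<.06)]*1000
    h=[(b,len(L[abs(L[:,0]-b)<3]),L[abs(L[:,0]-b)<3][:,1].mean().round(1)) for b in range(-54,55,6) if (abs(L[:,0]-b)<3).any()]
    print(nm,L.min(0).round(1),L.max(0).round(1),h)
E
python3 c.py pics/w6.png
```

```text
clock: 12.6
tcp_pos: [0.5366, -0.2147, 0.2009]
tool_rot: [-0.001, 0.002, 1.0, -0.001]
wrist_force: [-0.6, 1.0, -1.5]
gripper_width: 0.0578
grasp_force: 30.0
clock: 12.9
tcp_pos: [0.5378, -0.209, 0.201]
tool_rot: [-0.0, -0.001, 1.0, 0.001]
wrist_force: [-0.2, 1.3, -2.0]
gripper_width: 0.0576
grasp_force: 30.0
tcp [ 0.53775592 -0.20903699  0.20103379] [-4.25758886e-04 -9.93743879e-04  9.99999106e-01  7.87252003e-04]
mod {'point': [254.1, 223.0], 'p': 0.95} [[ 0.53760539 -0.21117431  0.19403379]]
mod {'point': [250.1, 171.3], 'p': 0.2} [[ 0.50119858 -0.21374294  0.19403379]]
top [-59.7  -6.2] [25.1  5.1] [(-54, 72, np.float64(-1.8)), (-48, 241, np.float64(-0.6)), (-42, 235, np.float64(-0.4)), (-36, 86, np.float64(-0.3)), (-24, 75, np.float64(-0.3)), (-18, 110, np.float64(-0.3)), (-12, 113, np.float64(-0.3)), (-6, 99, np.float64(-0.2)), (0, 99, np.float64(-0.2)), (6, 99, np.float64(-0.2)), (12, 81, np.float64(-0.4)), (18, 80, np.float64(-0.5)), (24, 60, np.float64(-0.5))]
ear [-59.7  -7.2] [45.   6.1] [(-54, 47, np.float64(-2.4)), (-48, 67, np.float64(-2.0)), (-42, 197, np.float64(-0.5)), (-36, 215, np.float64(-0.4)), (-30, 150, np.float64(-0.3)), (-12, 86, np.float64(-0.2)), (-6, 88, np.float64(-0.2)), (0, 91, np.float64(-0.3)), (6, 88, np.float64(-0.1)), (12, 88, np.float64(-0.1)), (18, 88, np.float64(-0.1)), (24, 77, np.float64(-0.1)), (30, 70, np.float64(-0.4)), (36, 70, np.float64(-0.4)), (42, 70, np.float64(-0.4))]
```

View pics/w6.png

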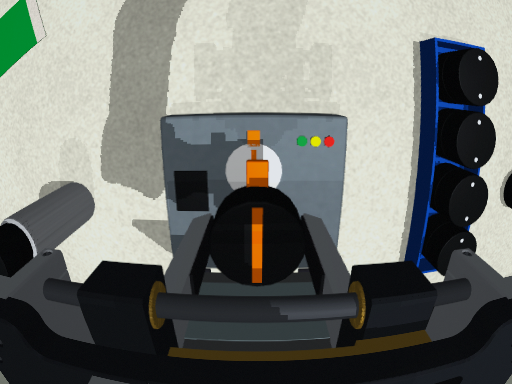

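The module is held straight and centred on the TCP: the top stripe is at column 257, rows 207–283, and the near ear is at (257,172). The pad's front mark is visible at (254,136). I'll lower most of the way and re-measure.

```bash
python3 -m inch '{"rows":[{"wx":0,"wy":0,"wz":0,"tx":0,"ty":-1,"tz":-20,"grip":52},{"wx":0,"wy":0,"wz":0,"tx":0,"ty":-1,"tz":-45,"grip":52},{"wx":0,"wy":0,"wz":0,"tx":0,"ty":-1,"tz":-75,"grip":52},{"wx":0,"wy":0,"wz":0,"tx":0,"ty":-1,"tz":-100,"grip":52},{"wx":0,"wy":0,"wz":0,"tx":0,"ty":-1,"tz":-115,"grip":52}]}'
python3 -m inch '{"rows":[{"wx":0,"wy":0,"wz":0,"tx":0,"ty":0,"tz":0,"grip":52},{"wx":0,"wy":0,"wz":0,"tx":0,"ty":0,"tz":0,"grip":52},{"wx":0,"wy":0,"wz":0,"tx":0,"ty":0,"tz":0,"grip":52},{"wx":0,"wy":0,"wz":0,"tx":0,"ty":0,"tz":0,"grip":52},{"wx":0,"wy":0,"wz":0,"tx":0,"ty":0,"tz":0,"grip":52}]}'
python3 c.py pics/w7.png | cut -c1-90
python3 - <<'E'
from h import *
s=robot.observe();im,d=robot.capture("wrist")
for r in robot.place_of("wrist","pad")[:2]:print(r,wray(r["point"],s,.048))
print(s["tcp_pos"])
hsv=cv2.cvtColor(im,cv2.COLOR_BGR2HSV).astype(int)
v,u=np.nonzero((hsv[...,0]>5)&(hsv[...,0]<20)&(hsv[...,1]>140)&(hsv[...,2]>60))
W=wray(np.stack([u,v],1),s,.048);W=W[(W[:,0]>.485)&(W[:,0]<.506)&(abs(W[:,1]+.213)<.02)]
print("front mark",len(W),W.min(0),W.max(0),W.mean(0))
# side camera
ims,ds=robot.capture("side")
for t,z in(("module",.078),):
  for r in robot.place_of("side",t)[:1]:
    c=robot.calibration("side");K=np.array(c["K"]);R=np.array(c["R"]);o=-R.T@c["t"];q=R.T@np.linalg.inv(K)@[*r["point"],1];print("side",r["p"],o+q*(z-o[2])/q[2])
cv2.imwrite("pics/s7.png",cv2.resize(ims[150:270,220:340],(600,600),interpolation=cv2.INTER_CUBIC))
E
```

```text
clock: 13.5
tcp_pos: [0.5371, -0.21, 0.0846]
tool_rot: [-0.001, -0.001, 1.0, 0.001]
wrist_force: [0.3, -0.0, -2.1]
gripper_width: 0.0577
grasp_force: 30.0
clock: 14.0
tcp_pos: [0.5384, -0.2121, 0.0874]
tool_rot: [0.001, -0.0, 1.0, -0.0]
wrist_force: [0.5, 1.2, -1.9]
gripper_width: 0.0573
grasp_force: 30.0
tcp [ 0.53837666 -0.21211049  0.08737769] [ 7.47292810e-04 -4.09209810e-05  9.99999688e-01
mod {'point': [257.6, 222.5], 'p': 0.59} [[ 0.53786289 -0.21186902  0.08037769]]
top [-59.2  -6.1] [25.   5.7] [(-54, 211, np.float64(-0.7)), (-48, 253, np.float64(-0.2)),
ear [-54.7  -7.2] [45.   6.8] [(-54, 101, np.float64(-0.9)), (-48, 192, np.float64(-0.7)),
[ 0.53810112 -0.21207882  0.08701428]
front mark 428 [ 0.49022065 -0.2205583   0.048     ] [ 0.50550012 -0.20397255  0.048     ] [ 0.49812328 -0.2127898   0.048     ]
side 0.78 [ 0.52651845 -0.21414203  0.078     ]
```

View pics/s7.png

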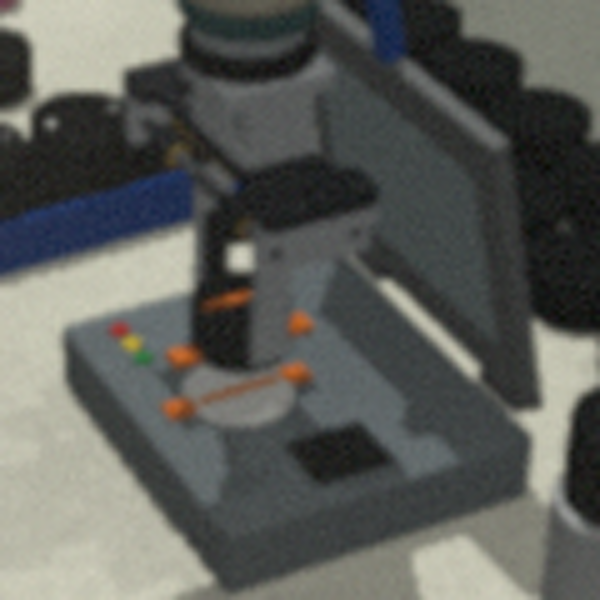

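The side crop shows the module's ears at (183,355) and (300,322), directly above the pad's marks at (178,408) and (295,373), and the lid is still standing. I'll lower the last 22 mm.

```bash
python3 -m inch '{"rows":[{"wx":0,"wy":0,"wz":0,"tx":-1,"ty":-1,"tz":-6,"grip":52},{"wx":0,"wy":0,"wz":0,"tx":-1,"ty":-1,"tz":-12,"grip":52},{"wx":0,"wy":0,"wz":0,"tx":-1,"ty":-1,"tz":-17,"grip":52},{"wx":0,"wy":0,"wz":0,"tx":-1,"ty":-1,"tz":-20,"grip":52},{"wx":0,"wy":0,"wz":0,"tx":-1,"ty":-1,"tz":-21,"grip":52}]}'
python3 -m inch '{"rows":[{"wx":0,"wy":0,"wz":0,"tx":0,"ty":0,"tz":0,"grip":52},{"wx":0,"wy":0,"wz":0,"tx":0,"ty":0,"tz":0,"grip":52},{"wx":0,"wy":0,"wz":0,"tx":0,"ty":0,"tz":0,"grip":52},{"wx":0,"wy":0,"wz":0,"tx":0,"ty":0,"tz":0,"grip":52},{"wx":0,"wy":0,"wz":0,"tx":0,"ty":0,"tz":0,"grip":52}]}'
python3 -m inch '{"rows":[{"wx":0,"wy":0,"wz":0,"tx":0,"ty":0,"tz":0,"grip":52},{"wx":0,"wy":0,"wz":0,"tx":0,"ty":0,"tz":0,"grip":52},{"wx":0,"wy":0,"wz":0,"tx":0,"ty":0,"tz":0,"grip":52},{"wx":0,"wy":0,"wz":0,"tx":0,"ty":0,"tz":0,"grip":52},{"wx":0,"wy":0,"wz":0,"tx":0,"ty":0,"tz":0,"grip":52}]}'
python3 c.py pics/w8.png | cut -c1-90
python3 - <<'E'
from h import *
im,d=robot.capture("side");P=cloud("side",d,np.ones_like(d,bool))
v,u=np.nonzero(d>0);h=cv2.cvtColor(im,cv2.COLOR_BGR2HSV)[v,u].astype(int)
m=(h[:,0]>4)&(h[:,0]<20)&(h[:,1]>120)&(abs(P[:,0]-.537)<.07)&(abs(P[:,1]+.213)<.03)
q=P[m];print("orange heights",np.sort(q[:,2]).round(3))
for z in(.1,.16,.2,.23):
    k=P[(P[:,0]>.58)&(P[:,0]<.72)&(P[:,1]<-.27)&(P[:,1]>-.33)&(abs(P[:,2]-z)<.01)];print(z,len(k),np.median(k[:,0]).round(3))
s=robot.observe();print(s["joint_vel"].round(3),s["tcp_pos"],s["wrist_force"])
E
```

```text
clock: 14.8
tcp_pos: [0.5365, -0.2128, 0.0648]
tool_rot: [-0.001, -0.0, 1.0, 0.0]
wrist_force: [0.5, 0.0, -1.0]
gripper_width: 0.0575
grasp_force: 30.0
clock: 15.3
tcp_pos: [0.5369, -0.213, 0.0656]
tool_rot: [0.0, 0.0, 1.0, -0.0]
wrist_force: [0.0, -0.4, -2.4]
gripper_width: 0.0576
grasp_force: 30.0
clock: 15.8
tcp_pos: [0.5368, -0.213, 0.0655]
tool_rot: [-0.0, -0.0, 1.0, -0.0]
wrist_force: [-0.1, -0.4, -1.3]
gripper_width: 0.0576
grasp_force: 30.0
tcp [ 0.53680758 -0.21295573  0.06546796] [-2.93351487e-05 -2.07815974e-05  9.99999999e-01
mod {'point': [255.5, 221.0], 'p': 0.84} [[ 0.53516005 -0.21414599  0.05846796]]
top [-55.   -6.1] [25.   5.7] [(-54, 168, np.float64(-0.2)), (-48, 253, np.float64(-0.2)),
ear [-49.7  -7.2] [45.   6.8] [(-48, 168, np.float64(-0.2)), (-42, 207, np.float64(-0.2)),
orange heights [0.045 0.046 0.046 0.048 0.048 0.049 0.049 0.049 0.049 0.049 0.049 0.05
 0.05  0.05  0.05  0.05  0.05  0.05  0.05  0.051 0.051 0.051 0.051 0.051
 0.052 0.052 0.052 0.053 0.053 0.054 0.058 0.058 0.059 0.061 0.061 0.062
 0.062 0.063 0.063 0.063 0.063 0.063 0.063 0.064 0.064 0.064 0.065 0.065
 0.065 0.065 0.065 0.065 0.065 0.066 0.066 0.066 0.066 0.066 0.066 0.066
 0.066 0.066 0.066 0.067 0.067 0.067 0.067 0.067 0.068 0.068 0.068 0.069
 0.069 0.091 0.092 0.092 0.092 0.093 0.093 0.093 0.093 0.094 0.094 0.094
 0.094 0.094 0.094 0.095 0.095 0.095 0.095 0.095 0.095 0.095 0.095 0.095
 0.096 0.096 0.096 0.096 0.096 0.096 0.098]
0.1 69 0.658
0.16 72 0.644
0.2 75 0.635
0.23 76 0.628
[-0.001  0.001 -0.002 -0.001 -0.001  0.001 -0.001] [ 0.53680703 -0.21294512  0.06547046] [ 1.12912592  0.24305117 -1.76898779]
```

```bash
python3 -c "
from cell import robot;print(robot.finish_job())"
```

```text
the job is handed in; nothing more can be done
None
```

I've handed the job in, but it returned no verdict. By my measurements, the lid stands at about 77°, and the module is held level and still about 10 mm above the pad, within about 2 mm of its centre and with its ears in line with the marks.

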